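Test the lamp fuses under the tester hood

ROBOT

A 6-joint arm with a two-finger parallel gripper is mounted at the origin on the work surface. World frame = base frame: x ahead of the robot, y to its left, z up, the work surface at z = 0. Lengths are in m, angles in rad, forces in N, time in s.
With the tool pointing down it reaches from about 0.325 to 0.9 m from the base axis. Payload 6.1 kg.
Tool frame: the origin (TCP) lies midway between the tips of the shut fingers; the grasp point (between the pads) lies 19 mm behind it (robot.tcp_to_grasp is the distance from the TCP to the grasp point, in m); z points along the fingers, y is the direction in which the jaws open and shut (so a half turn about z gives the same grasp; the last joint's range is limited). The gripper opens to 85 mm and grips with 20 to 120 N. Pads are 22 mm wide; open, the fingers measure 114 mm over their backs; the gripper's body (76 mm by 85 mm) begins 54 mm behind the grasp point. The pads swing forward as they close: fully open they stand 13 mm farther back than shut.
Start: joints at [1.053, 0.22, 1.526, -0, 1.395, -0.126], TCP at [0.239, 0.578, 0.231] pointing down, gripper open.
Joint ranges: [-2.98, 2.98], [-0.91, 2.08], [0.09, 2.57], [-1.24, 4.39], [0.2, 2.65], [-2.68, 2.68]. Speed limits (rad/s): [2.57, 2.57, 3.01, 3.14, 3.14, 3.14].

INTERFACE

Orientations are given as a rotation vector (axis times angle).
In Python, from bench import robot, claw, readout, imaging, workorder gives the robot as it stands. Calls block until the motion is done:
- robot.reach(position, orientation): joint-space move of the TCP to a pose.
- robot.move_linear(position, orientation=None, rate=0.15, guard=None): straight line of the TCP; orientation=None keeps the orientation; rate is the mean speed in m/s. With guard (N) it stops when the force on the tool has changed by that much, and returns True; else False.
- robot.move_joints(angles): joint-space move.
- claw.grip(opening, effort=None): opening from 0.0 (shut) to 1.0 (fully open); effort is the grip in N (None keeps the last); returns when the fingers have stopped.
- robot.dwell(seconds).
- robot.inverse_kinematics(position, orientation): joint angles nearest the present ones, or None.
- readout.get_obs(): the state.
- imaging.snapshot(name): name is "side" or "top" or "wrist"; returns a dict with "img" (384x512x3 uint8, red, green, blue), "range_z" (384x512 float32, m along the optical axis (not along the pixel's ray), 0 where there is no reading), "fx", "fy", "cx", "cy" (pixels), "xyz" and "rotation" of the camera in the world; the wrist camera has in their place "hand_eye" (4x4, takes a point from camera to tool coordinates, whose origin is the TCP and whose axes are the flange's). Camera axes: x right, y down, z forward; pixel columns grow to the right and rows downward; lengths in m; the calibration is good to about 2 mm. A picture is of the moment at which its call begins: read the wrist's pose just before it.
A pose or a line that the arm cannot do raises robot.MotionError and nothing moves.
- workorder.finish_job(): hands the job in, once; it reports no verdict.
The state is a dict: "time": time; "joints": joint angles; "joint_vel": joint speeds; "joint_efforts": joint torques, N m; "ee_pos": TCP position; "ee_rot": TCP orientation; "contact_force": force on the tool from outside, world axes, zero at the start; "moment": the same for the moment, N m; "gripper_width": opening from 0.0 (shut) to 1.0 (fully open).
Only numpy, scipy, OpenCV 4.12 (cv2) and the standard library are available. Lean on these libraries where they do the work, as an engineer would, in place of code of your own. Each camera call takes 0.05 s, during which the arm holds its last target.

TASK

Put every loose cream fuse from the bench into the tray of the red sled, then slide the loaded sled along its track, under the hood, until the needle tip is over the white dot on the sled's tongue. With the sled left there, press the yellow, the green and the red button fully down in that order, one at a time (and none while the dot is away from the needle), then draw the sled back out until its tray is clear of the hood and put all the fuses in the tin tray. Keep the sled down in its track, and leave the other things on the bench alone.

Things in the scene. Friction and masses are not known exactly. Their poses are not given: they have to be found in the camera images.
- tester: fixed fuse tester. Origin on the bench at the middle of its bed; y axis along the bed, towards the test place; z up. Steel bed 88 mm wide (x), 560 mm long (y), 4 mm thick; along all of it two aluminium guide rails, 14 mm high above the bench, inner faces 58 mm apart; a low stop at the -y end
- hood_mouth (a point): middle of the hood's entrance, at roof underside, 62 mm above the bench (tester y = +10 mm). The hood, green side walls and clear roof with yellow edge strips, straddles the bed from here to y = +200 mm: inside 80 mm wide, top 68 mm above the bench
- needle_tip (a point): tip of the fixed copper needle beyond the hood, 18 mm above the bench, over the middle line of the bed (tester x = 0, y = +240 mm), 8 mm above the sled's tongue. The needle slants in from a brass post 79 mm high at tester x = +37, y = +250 mm
- sled: red loose sled, about 450 g, between the tester's rails (2 mm free each side), slides along tester y with 1 to 5 N. Origin: centre of its underside, 4 mm above the bench; y axis to its front. 54 mm wide, 300 mm long. Starts out of the hood, origin at tester y -120 to -100 mm; stop at -124; test place at +105 (tray wholly under the hood); its tray is clear of the hood below -87
- sled_tray (a point): centre of the sled's open tray, on its floor (6 mm above the sled's underside, 10 mm above the bench). Inside 184 mm long (sled y) and 46 mm wide (sled x); long side rims 10 mm and end walls 18 mm above the floor
- sled_dot (a point): centre of the white dot, 10 mm across, on top of the sled's tongue (sled x = 0, y = +135 mm)
- sled_handle (a point): middle of the top of the sled's black upright handle (sled x = 0, y = -122 mm), a block 18 mm in sled x, 24 mm in sled y, standing from the sled floor to 68 mm above the sled's underside (72 mm above the bench); it stays 27 mm short of the hood at the test place
- fuse1: cream porcelain cartridge fuse, a solid block 40 mm long (its x axis) and 28 x 28 mm square, with a brass cap on each end, 70 g; origin at its centre, so it lies with the origin 14 mm above what it rests on; any side may be up. Two to four of the four fuses are on the bench at a start; an absent one reads None from the start
- fuse2: cream porcelain cartridge fuse, a solid block 40 mm long (its x axis) and 28 x 28 mm square, with a brass cap on each end, 70 g; origin at its centre, so it lies with the origin 14 mm above what it rests on; any side may be up. Two to four of the four fuses are on the bench at a start; an absent one reads None from the start
- fuse3: cream porcelain cartridge fuse, a solid block 40 mm long (its x axis) and 28 x 28 mm square, with a brass cap on each end, 70 g; origin at its centre, so it lies with the origin 14 mm above what it rests on; any side may be up. Two to four of the four fuses are on the bench at a start; an absent one reads None from the start
- fuse4: cream porcelain cartridge fuse, a solid block 40 mm long (its x axis) and 28 x 28 mm square, with a brass cap on each end, 70 g; origin at its centre, so it lies with the origin 14 mm above what it rests on; any side may be up. Two to four of the four fuses are on the bench at a start; an absent one reads None from the start
- yellow (a joint): travel of the yellow spring push button, m: 0 up, 0.006 fully down (about 4 N; starts to move at 1.2 N), springs back; pressed counts from 0.004
- green (a joint): travel of the green spring push button, m: 0 up, 0.006 fully down (about 4 N; starts to move at 1.2 N), springs back; pressed counts from 0.004
- red (a joint): travel of the red spring push button, m: 0 up, 0.006 fully down (about 4 N; starts to move at 1.2 N), springs back; pressed counts from 0.004
- yellow_top (a point): top of the yellow push button, a yellow cap 24 mm across, 22 mm above the bench when up, in a black round housing 40 mm across and 12 mm high; the three buttons stand on the bench in any order
- green_top (a point): top of the green push button, a green cap 24 mm across, 22 mm above the bench when up, in a black round housing 40 mm across and 12 mm high; the three buttons stand on the bench in any order
- red_top (a point): top of the red push button, a red cap 24 mm across, 22 mm above the bench when up, in a black round housing 40 mm across and 12 mm high; the three buttons stand on the bench in any order
- checked_tray: fixed shallow tin tray, 110 mm (x) by 200 mm (y) outside, 20 mm high, walls 3 mm, floor 3 mm; origin at the centre of its underside
- lens: dusty glass condenser lens, 73 mm across, 25 mm high, in a brass rim; a bystander, not to be moved
- fuse_holder: empty cream porcelain fuse holder, 40 x 75 x 36 mm, open jaws: not one of the fuses; a bystander, not to be moved
- screwdriver: walnut-handled screwdriver lying flat; a bystander, not to be moved
- lamp_can: dented round tin can, 88 mm across, 88 mm high; a bystander, not to be moved
- mug: blue mug, 76 mm across, 85 mm high; a bystander, not to be moved
- oil: amber oil bottle, 50 mm across, 130 mm high; a bystander, not to be moved
Not all that is in view belongs to the job. What is shaped like the part that bears yellow but blue is not meant. What is shaped like the part that bears green but turquoise is not meant.

How it is judged:
On the way, in this order (a step that is already met when the one before it is completed fails the run):
1. all the fuses are in the sled's tray, the sled still out from under the hood (x of fuse1 in the frame of sled between -0.019 and 0.019 m and y of fuse1 in the frame of sled between -0.088 and 0.088 m and z of fuse1 in the frame of sled between 0.012 and 0.034 m and x of fuse2 in the frame of sled between -0.019 and 0.019 m and y of fuse2 in the frame of sled between -0.088 and 0.088 m and z of fuse2 in the frame of sled between 0.012 and 0.034 m and x of fuse3 in the frame of sled between -0.019 and 0.019 m and y of fuse3 in the frame of sled between -0.088 and 0.088 m and z of fuse3 in the frame of sled between 0.012 and 0.034 m and x of fuse4 in the frame of sled between -0.019 and 0.019 m and y of fuse4 in the frame of sled between -0.088 and 0.088 m and z of fuse4 in the frame of sled between 0.012 and 0.034 m and y of sled in the frame of tester below -0.06 m), for 0.2 s.
2. the loaded sled is under the hood, its white dot under the needle tip (within 5 mm), standing still (x of fuse1 in the frame of sled between -0.019 and 0.019 m and y of fuse1 in the frame of sled between -0.088 and 0.088 m and z of fuse1 in the frame of sled between 0.012 and 0.034 m and x of fuse2 in the frame of sled between -0.019 and 0.019 m and y of fuse2 in the frame of sled between -0.088 and 0.088 m and z of fuse2 in the frame of sled between 0.012 and 0.034 m and x of fuse3 in the frame of sled between -0.019 and 0.019 m and y of fuse3 in the frame of sled between -0.088 and 0.088 m and z of fuse3 in the frame of sled between 0.012 and 0.034 m and x of fuse4 in the frame of sled between -0.019 and 0.019 m and y of fuse4 in the frame of sled between -0.088 and 0.088 m and z of fuse4 in the frame of sled between 0.012 and 0.034 m and horizontal distance between sled_dot and needle_tip below 0.005 m and linear speed of sled below 0.01 m/s), for 0.2 s.
3. the yellow button is pressed, the loaded sled in place (value of joint yellow above 0.004 m and horizontal distance between sled_dot and needle_tip below 0.006 m and x of fuse1 in the frame of sled between -0.019 and 0.019 m and y of fuse1 in the frame of sled between -0.088 and 0.088 m and z of fuse1 in the frame of sled between 0.012 and 0.034 m and x of fuse2 in the frame of sled between -0.019 and 0.019 m and y of fuse2 in the frame of sled between -0.088 and 0.088 m and z of fuse2 in the frame of sled between 0.012 and 0.034 m and x of fuse3 in the frame of sled between -0.019 and 0.019 m and y of fuse3 in the frame of sled between -0.088 and 0.088 m and z of fuse3 in the frame of sled between 0.012 and 0.034 m and x of fuse4 in the frame of sled between -0.019 and 0.019 m and y of fuse4 in the frame of sled between -0.088 and 0.088 m and z of fuse4 in the frame of sled between 0.012 and 0.034 m), for 0.05 s.
4. then the green button is pressed, the loaded sled in place (value of joint green above 0.004 m and horizontal distance between sled_dot and needle_tip below 0.006 m and x of fuse1 in the frame of sled between -0.019 and 0.019 m and y of fuse1 in the frame of sled between -0.088 and 0.088 m and z of fuse1 in the frame of sled between 0.012 and 0.034 m and x of fuse2 in the frame of sled between -0.019 and 0.019 m and y of fuse2 in the frame of sled between -0.088 and 0.088 m and z of fuse2 in the frame of sled between 0.012 and 0.034 m and x of fuse3 in the frame of sled between -0.019 and 0.019 m and y of fuse3 in the frame of sled between -0.088 and 0.088 m and z of fuse3 in the frame of sled between 0.012 and 0.034 m and x of fuse4 in the frame of sled between -0.019 and 0.019 m and y of fuse4 in the frame of sled between -0.088 and 0.088 m and z of fuse4 in the frame of sled between 0.012 and 0.034 m), for 0.05 s.
5. then the red button is pressed, the sled in place (value of joint red above 0.004 m and horizontal distance between sled_dot and needle_tip below 0.006 m), for 0.05 s.
6. the sled is drawn back until its tray is clear of the hood (y of sled in the frame of tester below -0.085 m), for 0.2 s.
At the end, for the whole second after the job is handed in: every fuse present lies at rest in the tin tray (its centre within 45 mm across and 90 mm along of the tray's middle and less than 50 mm above its underside), and the sled stands still in its track with its tray clear of the hood (origin below tester y = -85 mm) (x of fuse1 in the frame of checked_tray between -0.045 and 0.045 m and y of fuse1 in the frame of checked_tray between -0.09 and 0.09 m and z of fuse1 in the frame of checked_tray between 0.01 and 0.05 m and linear speed of each of fuse1, fuse2, fuse3, fuse4 below 0.03 m/s and x of fuse2 in the frame of checked_tray between -0.045 and 0.045 m and y of fuse2 in the frame of checked_tray between -0.09 and 0.09 m and z of fuse2 in the frame of checked_tray between 0.01 and 0.05 m and x of fuse3 in the frame of checked_tray between -0.045 and 0.045 m and y of fuse3 in the frame of checked_tray between -0.09 and 0.09 m and z of fuse3 in the frame of checked_tray between 0.01 and 0.05 m and x of fuse4 in the frame of checked_tray between -0.045 and 0.045 m and y of fuse4 in the frame of checked_tray between -0.09 and 0.09 m and z of fuse4 in the frame of checked_tray between 0.01 and 0.05 m and y of sled in the frame of tester below -0.085 m and linear speed of sled below 0.02 m/s); the robot touches nothing.
It fails at once if a button is pressed while the white dot is more than 12 mm from the needle tip (horizontal distance between sled_dot and needle_tip above 0.012 m and value of joint any of yellow, green, red above 0.004 m).
It fails at once if two buttons are down at once (value of joint each of yellow, green above 0.004 m or value of joint each of green, red above 0.004 m or value of joint each of yellow, red above 0.004 m).
It fails at once if the sled is lifted out of its track (more than 20 mm) (z of sled in the frame of tester above 0.024 m).
It fails at once if a bystander is moved more than 30 mm (distance of any of lens, fuse_holder, screwdriver, lamp_can, mug, oil from where it was at the start of the episode above 0.03 m).
Of fuse1, fuse2, fuse3, fuse4 only 2 to 4 are there at a start; the rules pass over those that are not, and their reading is None.
At some moment in a run one of fuse1, fuse2, fuse3, fuse4 may be knocked a few centimetres aside while the robot is not near it.
Once in a run the grip may slacken for a moment while it holds something.
It also fails if it takes over 210 s, if anything falls off the work surface, if the arm or the gripper's body presses on something with over 40 N, if the wrist force passes 120 N, or if a joint passes its speed limit or range.

## Working session

There is one attempt and no reset: what is moved stays moved. The work goes in short steps, each a Python script; the robot and the scene stay as the last script left them, time stands still between calls to the robot, and variables do not carry over. Pictures are saved under pics/ and viewed, and the job is handed in when it is done.

```bash
ls -la; mkdir -p pics
python3 - <<'E'
from bench import robot, claw, readout, imaging, workorder
import cv2,numpy as np
print(readout.get_obs())
for n in ["side","top","wrist"]:
    s=imaging.snapshot(n)
    cv2.imwrite(f"pics/{n}0.png",cv2.resize(s["img"][:,:,::-1],(800,600),interpolation=cv2.INTER_CUBIC))
    print(n,{k:v for k,v in s.items() if k not in("img","range_z")})
    np.savez(f"{n}0.npz",**s)
E
```

```text
total 12
drwxr-xr-x  3 agent agent 4096 Dec  6 23:54 .
drwxr-xr-x 23 root  root  4096 Dec  6 23:54 ..
drwxr-xr-x  2 agent agent 4096 Dec  6 23:54 pics
{'time': 0.0, 'joints': array([ 1.05291574e+00,  2.21235417e-01,  1.52761504e+00,  2.67308325e-05,
        1.39470204e+00, -1.26085396e-01]), 'joint_vel': array([ 0.00112272, -0.00092008, -0.00057426, -0.00047649,  0.00056782,
       -0.00053845]), 'joint_efforts': array([ 1.27945321e-03, -4.96892953e+01, -3.89397454e+01,  7.77584972e-06,
        1.08467677e-02, -2.20045916e-05]), 'ee_pos': array([0.23833928, 0.57711469, 0.23019141]), 'ee_rot': array([-6.11383132e-01, -3.08086894e+00,  2.90663680e-03]), 'contact_force': array([ 0.23102117, -0.62655276,  0.17001838]), 'moment': array([0.01976697, 0.00205706, 0.01468238]), 'gripper_width': 0.9991405801081591}
side {'fx': 440.68630136493374, 'fy': 440.68630136493374, 'cx': 246.610532954416, 'cy': 189.14841076532207, 'xyz': array([ 0.49997347, -0.98845975,  0.76052463]), 'rotation': array([-2.23967619,  0.05524272, -0.04782761])}
top {'fx': 379.24195148484193, 'fy': 379.24195148484193, 'cx': 250.7354309251798, 'cy': 188.47210185394817, 'xyz': array([ 0.43590577, -0.11408945,  1.10216712]), 'rotation': array([-2.17960079,  2.13400166, -0.13699009])}
wrist {'fx': 266.9356888477851, 'fy': 266.9356888477851, 'cx': 257.8412071599866, 'cy': 190.13628343292467, 'hand_eye': array([[ 1.38817673e-04, -9.61212852e-01, -2.75807602e-01,
         6.99910113e-02],
       [ 9.99999952e-01,  5.73097443e-05,  3.03584104e-04,
        -1.59622081e-04],
       [-2.76002480e-04, -2.75807631e-01,  9.61212814e-01,
        -1.43076718e-01],
       [ 0.00000000e+00,  0.00000000e+00,  0.00000000e+00,
         1.00000000e+00]])}
```

View pics/top0.png

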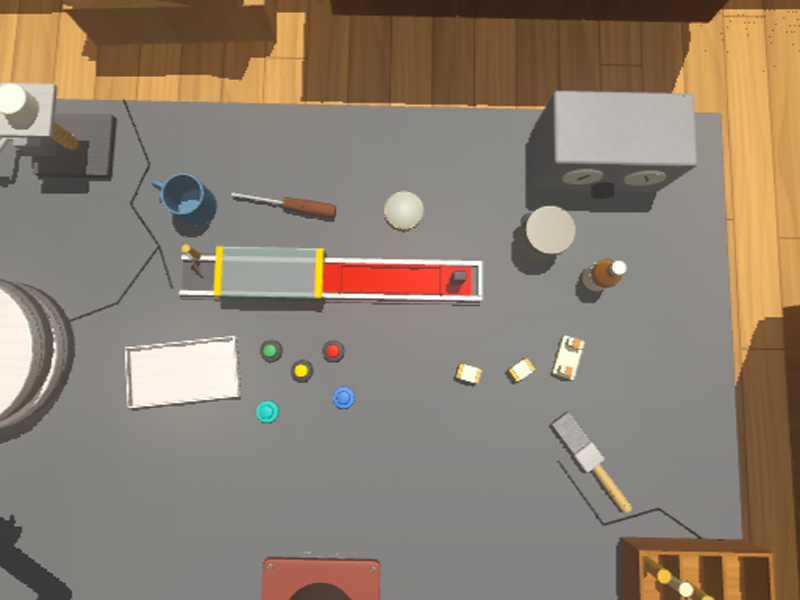

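View pics/side0.png

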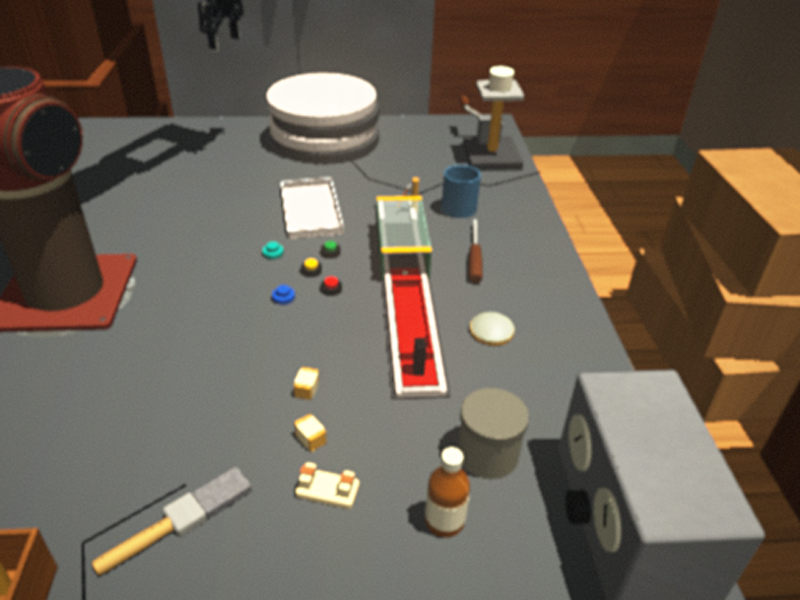

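View pics/wrist0.png

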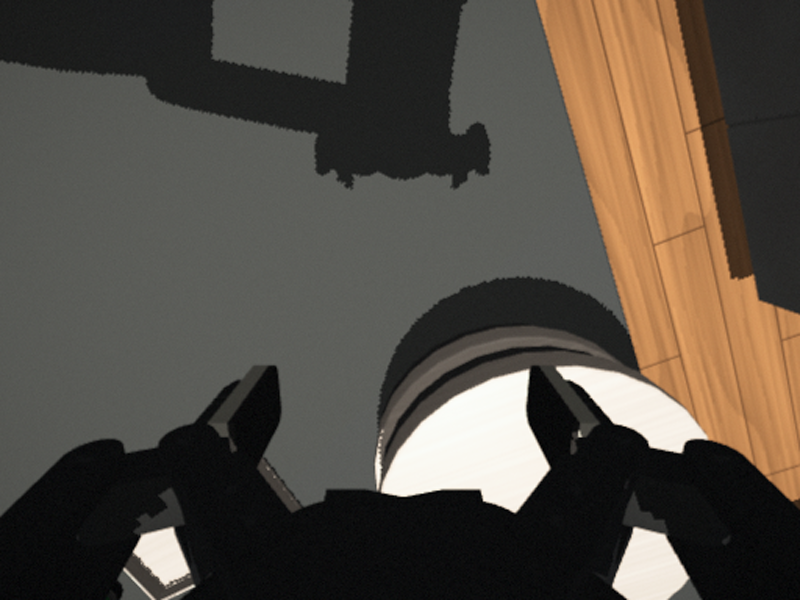

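The top view shows two fuses at about px (468,373) and (520,370), and a fuse holder at (568,358). The tester runs from the post at left (190,250) to the stop at (482,281). The tin tray is at (183,372). The buttons are green (270,350), yellow (301,370) and red (333,350), with turquoise and blue decoys below them. Next I'll measure these.

```bash
cat > h.py <<'E'
import numpy as np, cv2
from scipy.spatial.transform import Rotation as R
def pose(s,obs=None):
    if "hand_eye" in s:
        T=np.eye(4);T[:3,:3]=R.from_rotvec(obs["ee_rot"]).as_matrix();T[:3,3]=obs["ee_pos"]
        T=T@np.array(s["hand_eye"]); return T[:3,:3],T[:3,3]
    return R.from_rotvec(s["rotation"]).as_matrix(),np.array(s["xyz"])
def ray(s,uv,z,obs=None):
    """pixel -> point on plane height z"""
    Rm,t=pose(s,obs); uv=np.atleast_2d(uv).astype(float)
    d=np.c_[(uv[:,0]-s["cx"])/s["fx"],(uv[:,1]-s["cy"])/s["fy"],np.ones(len(uv))]@Rm.T
    return t+d*((z-t[2])/d[:,2])[:,None]
def proj(s,p,obs=None):
    Rm,t=pose(s,obs); q=(np.atleast_2d(p)-t)@Rm
    return np.c_[q[:,0]/q[:,2]*s["fx"]+s["cx"],q[:,1]/q[:,2]*s["fy"]+s["cy"]]
def cloud(s,obs=None):
    Rm,t=pose(s,obs); Z=s["range_z"]; v,u=np.indices(Z.shape)
    P=np.stack([(u-s["cx"])/s["fx"]*Z,(v-s["cy"])/s["fy"]*Z,Z],-1)@Rm.T+t
    P[Z<=0]=np.nan; return P
def hsv(s): return cv2.cvtColor(np.ascontiguousarray(s["img"]),cv2.COLOR_RGB2HSV)
def blobs(m,amin=15):
    n,l,st,c=cv2.connectedComponentsWithStats(m.astype(np.uint8))
    return [(l==i,st[i],c[i]) for i in range(1,n) if st[i][4]>=amin]
E
cat > m0.py <<'E'
from h import *
for n in ["top","side"]:
    s=dict(np.load(n+"0.npz")); s={k:(v if v.ndim else float(v)) for k,v in s.items()}
    H=hsv(s);h,sa,v=[H[...,i].astype(int) for i in range(3)]
    P=cloud(s)
    print(n,"bench depth z",np.nanmedian(P[230:260,150:250,2]))
    rng={"red":((h<5)|(h>174))&(sa>180)&(v>90),"yellow":(h>22)&(h<33)&(sa>190)&(v>120),"green":(h>50)&(h<76)&(sa>130)&(v>80),"cream":(h>12)&(h<35)&(sa>20)&(sa<150)&(v>190)}
    for c,m in rng.items():
        for b,st,ce in blobs(m,12):
            p=P[b]; 
            if not (0.2<np.nanmedian(p[:,0])<.9) : continue
            zt=np.nanpercentile(p[:,2],90)
            print(c,ce.round(1),st[4],st[2:4],"zmed",np.nanmedian(p[:,2]).round(3),"ray@22mm",ray(s,ce,.022)[0].round(4),"cl",np.nanmedian(p,0).round(3))
E
python3 m0.py
```

```text
top bench depth z -2.3450027770488546e-05
red [242.9 178.5] 1246 [74 20] zmed 0.01 ray@22mm [ 0.6011 -0.0905  0.022 ] cl [ 0.603 -0.09   0.01 ]
red [269.  169.8] 24 [21  2] zmed 0.019 ray@22mm [ 0.6279 -0.1654  0.022 ] cl [ 0.628 -0.164  0.019]
red [290.6 178.2] 185 [19 19] zmed 0.01 ray@22mm [ 0.6049 -0.2281  0.022 ] cl [ 0.607 -0.222  0.01 ]
red [212.5 224.3] 47 [8 8] zmed 0.021 ray@22mm [ 0.4679 -0.0076  0.022 ] cl [ 0.469 -0.008  0.021]
yellow [139.2 173.1] 127 [ 6 31] zmed 0.067 ray@22mm [0.6102 0.2087 0.022 ] cl [0.601 0.195 0.067]
yellow [204.  174.2] 137 [ 5 32] zmed 0.067 ray@22mm [0.6113 0.0219 0.022 ] cl [0.607 0.017 0.067]
yellow [192.3 236.8] 51 [8 8] zmed 0.021 ray@22mm [0.4315 0.0483 0.022 ] cl [0.431 0.049 0.021]
green [171.4 224.5] 34 [7 7] zmed 0.021 ray@22mm [0.4647 0.1089 0.022 ] cl [0.464 0.11  0.021]
cream [ 3.7 78.1] 74 [13 17] zmed 0.17 ray@22mm [0.8879 0.628  0.022 ] cl [0.823 0.525 0.17 ]
cream [29.4 80.6] 15 [5 4] zmed 0.17 ray@22mm [0.8818 0.551  0.022 ] cl [0.82  0.459 0.17 ]
cream [23.2 84.6] 27 [13  5] zmed 0.169 ray@22mm [0.869  0.5682 0.022 ] cl [0.80
[... 2970 characters left out ...]
[ 2 15] zmed 0.011 ray@22mm [ 0.5745 -0.2096  0.022 ] cl [ 0.575 -0.196  0.011]
cream [251.5 231.5] 20 [ 2 20] zmed 0.01 ray@22mm [ 0.5666 -0.2215  0.022 ] cl [ 0.568 -0.207  0.01 ]
cream [195.8 241. ] 159 [16 14] zmed 0.026 ray@22mm [ 0.4339 -0.2483  0.022 ] cl [ 0.435 -0.252  0.026]
cream [197.8 272.4] 179 [19 16] zmed 0.027 ray@22mm [ 0.4414 -0.3445  0.022 ] cl [ 0.442 -0.348  0.027]
cream [289.7 291.6] 43 [14 12] zmed 0.127 ray@22mm [ 0.6347 -0.4051  0.022 ] cl [ 0.622 -0.487  0.127]
cream [209.8 310.6] 644 [41 28] zmed 0.013 ray@22mm [ 0.4684 -0.445   0.022 ] cl [ 0.468 -0.442  0.013]
cream [102.  336.4] 661 [70 48] zmed 0.019 ray@22mm [ 0.2658 -0.4942  0.022 ] cl [ 0.273 -0.487  0.019]
```

Both cameras agree to within 3 mm: two fuses near (0.432,-0.256) and (0.442,-0.352), and the button caps at z ≈ 0.021. Next is a closer wrist view.

```bash
cat >> h.py <<'E'
def down(phi):
    c,s=np.cos(phi),np.sin(phi)
    return R.from_matrix(np.array([[-s,c,0],[c,s,0],[0,0,-1]]).T.T).as_rotvec() if False else R.from_matrix(np.column_stack([[-s,c,0],[c,s,0],[0,0,-1]])).as_rotvec()
def grab(name,out):
    from bench import readout,imaging
    o=readout.get_obs(); s=imaging.snapshot(name)
    cv2.imwrite(f"pics/{out}.png",cv2.resize(s["img"][:,:,::-1],(800,600),interpolation=cv2.INTER_CUBIC))
    np.savez(out+".npz",ee_pos=o["ee_pos"],ee_rot=o["ee_rot"],**s)
    return s,o
def load(out):
    s=dict(np.load(out+".npz")); s={k:(v if v.ndim else float(v)) for k,v in s.items()}
    return s,s
E
python3 - <<'E'
from h import *
from bench import robot,readout
robot.reach([0.5,-0.2,0.33],down(np.pi/2))
o=readout.get_obs();print(o["joints"].round(3),o["ee_pos"],o["time"])
grab("wrist","w1"); grab("top","t1")
robot.reach([0.5,0.15,0.33],down(np.pi/2))
o=readout.get_obs();print(o["joints"].round(3),o["ee_pos"],o["time"])
grab("wrist","w2")
E
```

```text
[-0.526 -0.035  1.617  0.     1.56  -2.098] [ 0.50022883 -0.19938336  0.32988863] 3.0583
[ 1.390e-01 -7.600e-02  1.656e+00 -1.000e-03  1.561e+00 -1.431e+00] [0.50029117 0.14917628 0.32999966] 4.475
```

View pics/w1.png

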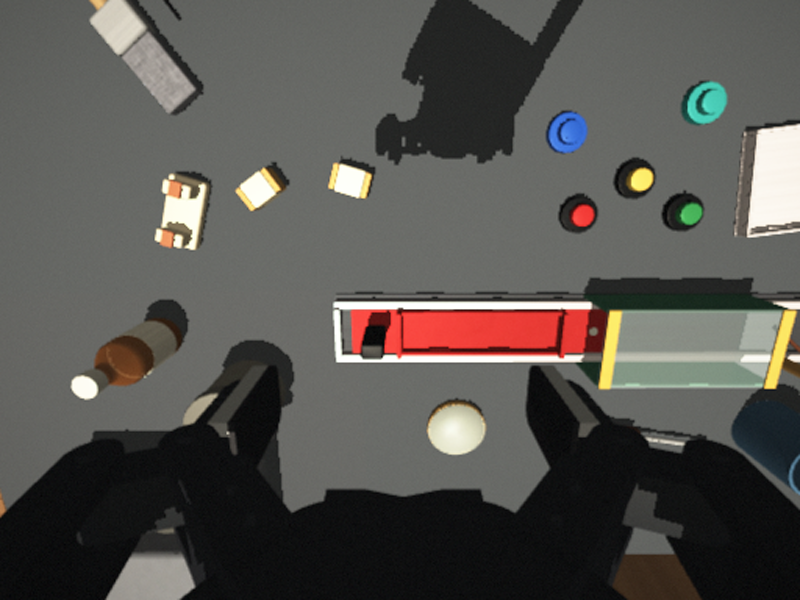

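View pics/w2.png

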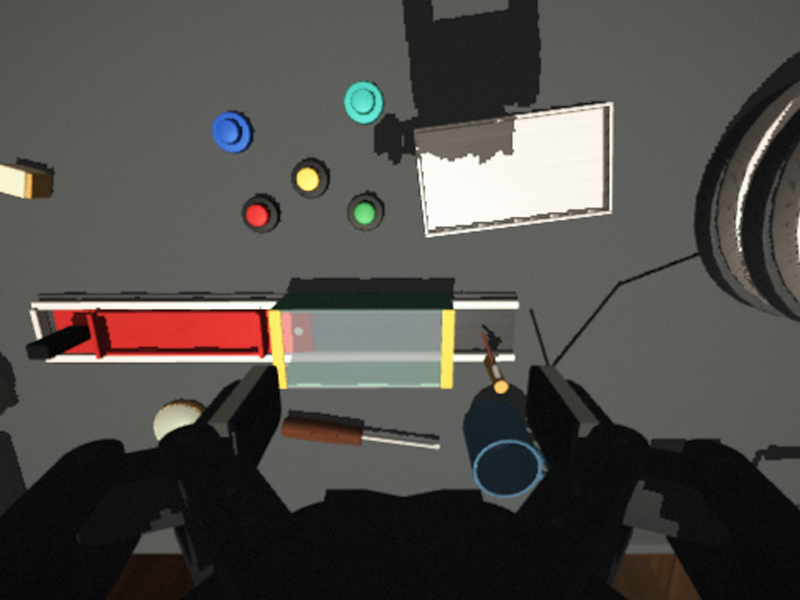

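w1 shows the fuses at px (350,180) and (261,187), the sled tray at (480,332) with the handle at (374,345), and the dot at (593,331). w2 shows the whole tester, the needle tip near (486,330), and the tin tray at (512,168). Now I'll compute their poses.

```bash
cat > m1.py <<'E'
from h import *
def bestrect(m,s,o,z):
    c=max(cv2.findContours(m.astype(np.uint8),cv2.RETR_EXTERNAL,cv2.CHAIN_APPROX_NONE)[0],key=cv2.contourArea)
    q=ray(s,c[:,0,:],z,o)[:,:2]
    (cx,cy),(w,hh),a=cv2.minAreaRect((q*1000).astype(np.float32)); return np.round([cx,cy,w,hh,a],1)
for n in ["t1","w1","w2"]:
    s,o=load(n); P=cloud(s,o); H=hsv(s);h,sa,v=[H[...,i].astype(int) for i in range(3)]
    print(n)
    # rails
    X,Y,Z=P[...,0],P[...,1],P[...,2]
    w=(sa<60)&(v>150)&(X>.54)&(X<.68)&(Y>-.28)&(Y<.36)&(Z>.008)&(Z<.02)
    lines=[]
    for lo,hi in((.55,.60),(.61,.67)):
        m=w&(X>lo)&(X<hi); vv,uu=np.nonzero(m); q=ray(s,np.c_[uu,vv],.014,o)[:,:2]
        if len(q)>50:
            vx,vy,x0,y0=cv2.fitLine(q.astype(np.float32),cv2.DIST_HUBER,0,.003,.01).ravel()
            sg=np.sign(vy); print(" rail x at y=0:",round(x0-vx/vy*y0,4),"dir ang",round(np.degrees(np.arctan2(vy*sg,vx*sg)),2),"yrange",np.percentile(q[:,1],[0.5,99.5]).round(4),len(q))
    for c,m,z in (("red",((h<5)|(h>174))&(sa>180)&(v>90),.021),("yellow",(h>22)&(h<33)&(sa>190)&(v>120),.022),("green",(h>50)&(h<76)&(sa>130)&(v>80),.022)):
        for b,st,ce in blobs(m&(Z>.016)&(Z<.026)&(X<.53)&(X>.38)&(np.abs(Y)<.2),12): print(" ",c,ray(s,ce,.022,o)[0].round(4),st[4])
    for b,st,ce in blobs((Z>.024)&(Z<.032)&(X>.40)&(X<.475)&(Y>-.41)&(Y<-.2),20):
        print("  fuse top px",ce.round(1),"rect",bestrect(b,s,o,.028),"zmed",np.median(Z[b]).round(4))
    for b,st,ce in blobs((Z>.016)&(Z<.024)&(X>.33)&(X<.5)&(Y>.15)&(Y<.42),20):
        print("  tin px",ce.round(1),st[4],"rect",bestrect(b,s,o,.02))
    hm=(Z>.068)&(Z<.077)&(X>.56)&(X<.66)&(Y<-.15)&(Y>-.3)
    for b,st,ce in blobs(hm,8): print("  handle",ray(s,ce,.072,o)[0].round(4),"rect",bestrect(b,s,o,.072))
    for b,st,ce in blobs((sa<80)&(v>100)&(X>.59)&(X<.625)&(Y>-.05)&(Y<.06),3): print("  dot?",ce.round(1),st[4],ray(s,ce,.010,o)[0].round(4),np.median(Z[b]).round(3))
E
python3 m1.py
```

```text
t1
 rail x at y=0: 0.5705 dir ang 90.11 yrange [-0.1927  0.2788] 221
 rail x at y=0: 0.6363 dir ang 90.25 yrange [-0.2298  0.2801] 227
  red [ 0.4674 -0.0073  0.022 ] 44
  yellow [0.4314 0.0485 0.022 ] 50
  green [0.4649 0.1096 0.022 ] 25
  fuse top px [299.6 238.5] rect [ 432.6 -253.9   39.5   27.5   72.9] zmed 0.0273
  tin px [138.6 216.8] 34 rect [485.3 208.4  71.9  16.9  84.4]
  tin px [ 88.4 235.8] 104 rect [418.9 311.3 109.8 107.3   7.2]
  tin px [149.8 247.8] 33 rect [401.1 165.9  22.6  51.8  70.3]
  tin px [110.2 257.3] 33 rect [369.5 277.4   2.9  84.2   7.1]
  dot? [194.7 172.6] 153 [0.6172 0.0505 0.01  ] 0.065
w1
 rail x at y=0: 0.5711 dir ang 90.24 yrange [-0.279   0.2555] 936
 rail x at y=0: 0.6375 dir ang 89.91 yrange [-0.2799  0.2732] 691
  red [ 0.4685 -0.0089  0.022 ] 159
  green [0.4668 0.1065 0.022 ] 152
  fuse top px [223.2 115.7] rect [ 433.8 -254.8   39.8   27.8   72.9] zmed 0.0283
  fuse top px [164.5 121.1] rect [ 442.4 -350.    28.2   40.4   34.5] zmed 0.028
  tin px [485.9 118.1] 373 rect [434.7 191.5 110.   60.    7.4]
  handle [ 0.604  -0.2325  0.072 ] rect [ 604.2 -233.    17.5   22.8    0. ]
  dot? [379.3 211.8] 19 [0.6046 0.0254 0.01  ] 0.012
  dot? [404.6 225.5] 417 [0.6319 0.0762 0.01  ] 0.067
  dot? [384. 229.] 3 [0.639  0.0386 0.01  ] 0.063
w2
 rail x at y=0: 0.5709 dir ang 89.94 yrange [-0.2826  0.2788] 1025
 rail x at y=0: 0.6378 dir ang 90.17 yrange [-0.2735  0.2782] 700
  red [ 0.4681 -0.0072  0.022 ] 137
  green [0.4615 0.1087 0.022 ] 49
  fuse top px [ 10.2 116.5] rect [ 434.9 -248.4   32.9   28.3   75. ] zmed 0.0278
  tin px [335.2 106.3] 868 rect [425.4 264.8 109.9 200.1   7.3]
  handle [ 0.6041 -0.2301  0.072 ] rect [ 604.1 -230.    26.    17.6   90. ]
  dot? [194.1 226.2] 377 [0.6337 0.0292 0.01  ] 0.067
  dot? [174. 229.] 3 [ 0.6393 -0.009   0.01  ] 0.067
```

Tester: origin ≈ (0.604, 0.000), y axis ≈ world y. Both the handle and the dot put the sled at tester y ≈ -0.110. The tin tray is 110×200 as expected, at (0.4254, 0.2648), 97.3°. Both fuses measure 40×28. I'll pick fuse A first, looking again from hover.

```bash
cat >> h.py <<'E'
def fuses(s,o,zt=.028,box=(.33,.56,-.42,-.12)):
    P=cloud(s,o);X,Y,Z=P[...,0],P[...,1],P[...,2];out=[]
    for b,st,ce in blobs((abs(Z-zt)<.005)&(X>box[0])&(X<box[1])&(Y>box[2])&(Y<box[3]),60):
        c=max(cv2.findContours(b.astype(np.uint8),cv2.RETR_EXTERNAL,cv2.CHAIN_APPROX_NONE)[0],key=cv2.contourArea)
        q=ray(s,c[:,0,:],zt,o)[:,:2]*1000
        (cx,cy),(w,h),a=cv2.minAreaRect(q.astype(np.float32))
        if w<h: w,h,a=h,w,a+90
        out.append((cx/1000,cy/1000,w,h,a))
    return out
def clamp_phi(a_deg):  # jaw axis -> within (-180,0]
    a=a_deg%180-180
    return np.radians(a)
def pick(xy,phi,z,hover,op=.72,effort=40,guard=10):
    from bench import robot,claw,readout
    claw.grip(op)
    robot.reach([*xy,hover],down(phi))
    hit=robot.move_linear([*xy,z],down(phi),rate=.12,guard=guard)
    w=None; claw.grip(0.0,effort)
    o=readout.get_obs(); print("hit",hit,"tcp",o["ee_pos"].round(4),"width",round(o["gripper_width"],3))
    return hit,o
def st(msg=""):
    from bench import readout
    o=readout.get_obs(); print(msg,"t",round(o["time"],2),o["ee_pos"].round(4),"w",round(o["gripper_width"],3),"F",o["contact_force"].round(1)); return o
E
python3 - <<'E'
from h import *
from bench import robot,claw,readout
phi=clamp_phi(72.9)
claw.grip(.72)
robot.reach([.4335,-.2545,.2],down(phi)); 
s,o=grab("wrist","w3"); f=fuses(s,o); print(np.round(f,4))
f=min(f,key=lambda q:np.hypot(q[0]-.4335,q[1]+.2545))
if abs(f[2]-40)<3 and abs(f[3]-28)<3 and np.hypot(f[0]-.4335,f[1]+.2545)<.01:
    phi=clamp_phi(f[4]); xy=f[:2]
    robot.reach([*xy,.12],down(phi))
    hit=robot.move_linear([*xy,0.0],rate=.1,guard=10); st(f"hit {hit}")
    if not hit:
        claw.grip(0.0,40); st("gripped")
        robot.move_linear([*xy,.11],rate=.15); st("up")
        grab("wrist","w4")
else: print("mismatch",f)
E
```

```text
[[  0.4423  -0.3493  39.7769  28.6915 124.7176]
 [  0.4339  -0.2546  39.0755  28.3963  72.9761]]
hit False t 8.93 [ 0.4344 -0.255   0.0007] w 0.719 F [-0.4  0.7  0.2]
gripped t 9.25 [ 0.4345 -0.2551  0.0008] w 0.465 F [-0.8  0.3  5.7]
up t 10.13 [ 0.4331 -0.254   0.1089] w 0.462 F [-1.2 -0.2 -0.9]
```

View pics/w4.png

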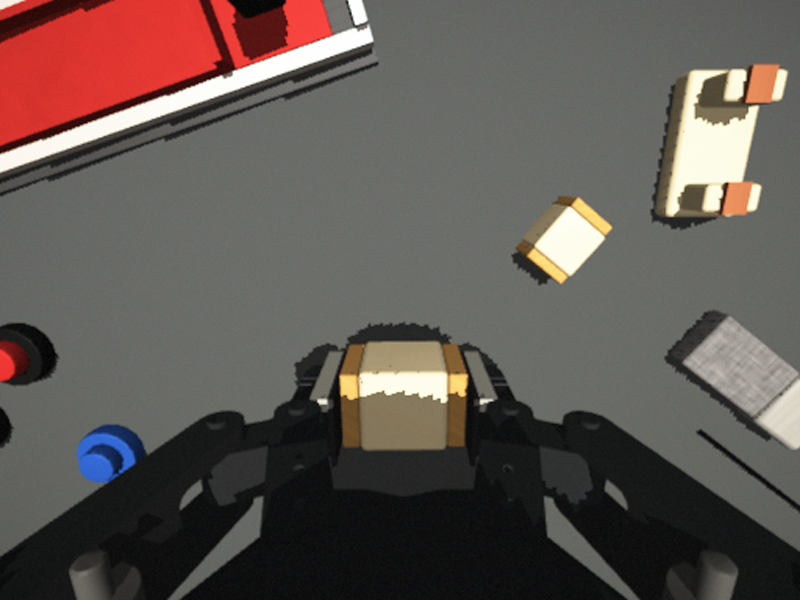

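The fuse is held squarely between the pads at px (403,395), and the other fuse lies at (565,240). Now into the sled.

```bash
cat > place.py <<'E'
from h import *
from bench import robot,claw,readout
def place(xy,phi,z,via=.12,op=.62):
    robot.reach([*xy,via],down(phi)); o=st("above")
    if o["gripper_width"]<.43: print("LOST?"); return False
    hit=robot.move_linear([*xy,z+.004],rate=.12,guard=10)
    if not hit: hit=robot.move_linear([*xy,z],rate=.03,guard=6)
    o=st(f"down hit {hit}")
    claw.grip(op); st("open")
    robot.move_linear([o["ee_pos"][0],o["ee_pos"][1],via],rate=.15); return True
E
python3 - <<'E'
from place import *
place((.604,-.070),-np.pi/2,.012)
grab("wrist","w5")
E
```

```text
above t 11.17 [ 0.6031 -0.0708  0.1192] w 0.457 F [-0.1 -0.4 -0.6]
down hit False t 12.47 [ 0.6041 -0.07    0.0123] w 0.463 F [ 0.7  0.5 -1. ]
open t 12.75 [ 0.6042 -0.07    0.0123] w 0.618 F [0.6 0.6 0.9]
```

View pics/w5.png

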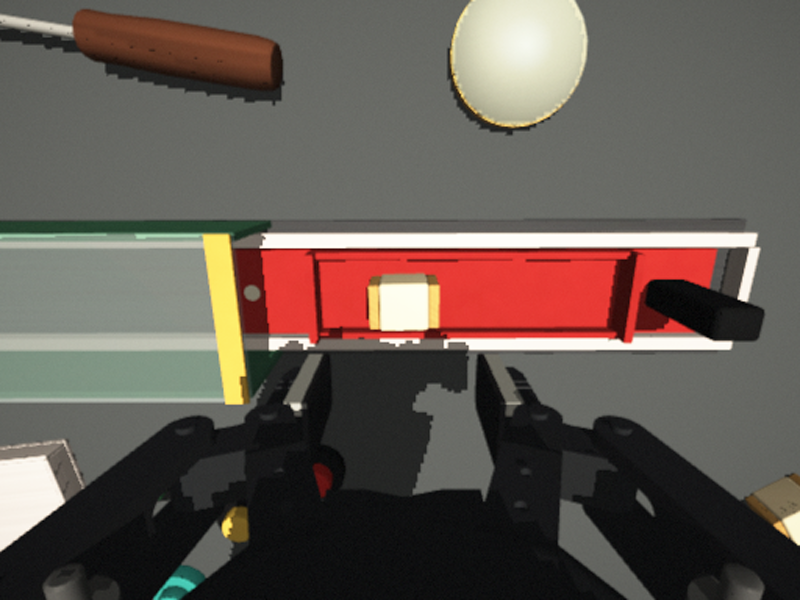

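Fuse A sits in the sled tray at px (404,303), and the dot shows at (252,293). Fuse B is next.

Run:
```python
from place import *
phi=clamp_phi(124.7)
claw.grip(.72)
robot.reach([.4423,-.3493,.2],down(phi)); 
s,o=grab("wrist","w6"); f=fuses(s,o); print(np.round(f,4))
f=[q for q in f if abs(q[2]-40)<3 and abs(q[3]-28)<3]
if len(f)==1:
    f=f[0]; phi=clamp_phi(f[4]); xy=f[:2]
    robot.reach([*xy,.12],down(phi))
    hit=robot.move_linear([*xy,0.002],rate=.1,guard=10); st(f"hit {hit}")
    if not hit:
        claw.grip(0.0,40); st("gripped")
        robot.move_linear([*xy,.12],rate=.15); o=st("up")
        if o["gripper_width"]>.43:
            place((.604,-.152),-np.pi/2,.0145)
            robot.move_linear([.604,-.12,.22]); s,o=grab("wrist","w7")
            print(np.round(fuses(s,o,.038,(.57,.64,-.23,0)),4))
            H=hsv(s)
```

```text
[[  0.4417  -0.3501  39.7515  27.1977 124.7135]]
hit False t 16.98 [ 0.4422 -0.3506  0.0028] w 0.721 F [0.3 0.4 0.4]
gripped t 17.29 [ 0.4423 -0.3507  0.0029] w 0.452 F [-0.3  0.1  3.7]
up t 18.23 [ 0.441  -0.3494  0.1188] w 0.459 F [-0.4  0.  -0.9]
above t 19.23 [ 0.6032 -0.1524  0.119 ] w 0.457 F [ 0.1  1.  -0.6]
down hit False t 20.51 [ 0.6041 -0.152   0.0148] w 0.459 F [-0.2  0.3 -0.9]
open t 20.79 [ 0.6042 -0.1521  0.0148] w 0.624 F [-1.2  0.2 -0.2]
[[ 6.03100e-01 -7.00000e-02  4.04059e+01  2.78209e+01  9.00198e+01]
 [ 6.04400e-01 -1.51900e-01  3.90041e+01  2.77550e+01  9.00196e+01]]
```

View pics/w7.png

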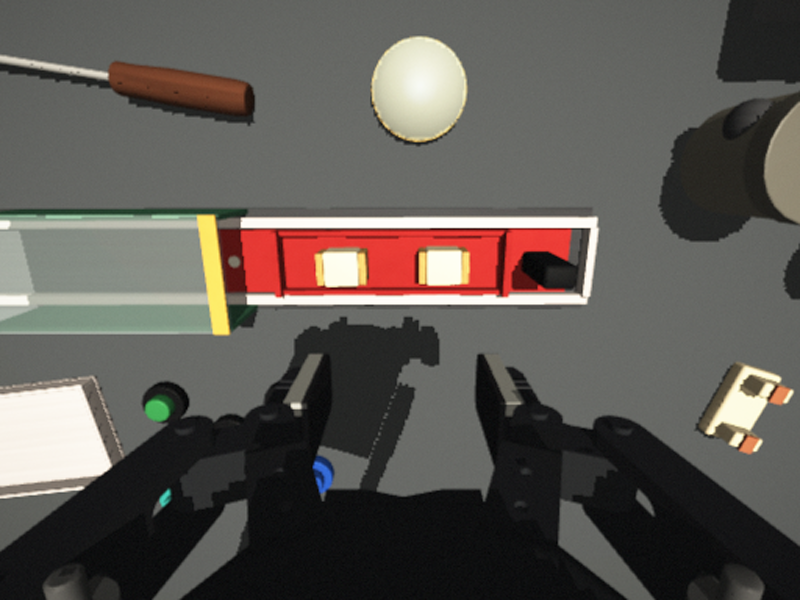

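Both fuses lie in the tray at px (342,267) and (443,266), both at z ≈ 38 mm on top. Next I'll refine the dot, hood-mouth and handle positions, then grip the handle.

Run:
```python
from h import *
for n in ["w1","w5","w7","w2","t1"]:
    s,o=load(n); P=cloud(s,o); H=hsv(s);h,sa,v=[H[...,i].astype(int) for i in range(3)];X,Y,Z=[P[...,i] for i in range(3)]
    for b,stt,ce in blobs((sa<110)&(v>70)&(X>.593)&(X<.615)&(Y>.005)&(Y<.045)&(Z<.02),3): print(n,"dot",stt[4],ray(s,ce,.010,o)[0].round(4))
    m=(h>20)&(h<34)&(sa>150)&(v>100)&(Z>.058)&(X>.56)&(X<.65)
    for b,stt,ce in blobs(m&(Z<.075),30):
        vv,uu=np.nonzero(b); q=ray(s,np.c_[uu,vv],.068,o); print(n,"strip y",np.percentile(q[:,1],[3,50,97]).round(4),"x",np.percentile(q[:,0],[2,98]).round(4), stt[4])
    m=(Z>.067)&(Z<.077)&(X>.57)&(X<.64)&(Y<-.2)&(Y>-.27)
    for b,stt,ce in blobs(m,8):
        vv,uu=np.nonzero(b); q=ray(s,np.c_[uu,vv],.072,o); print(n,"handle",q.min(0).round(4),q.max(0).round(4))
    m=(h<25)&(sa>100)&(Y>.21)&(Y<.28)&(X>.58)&(X<.67)&(Z>.014)
    for b,stt,ce in blobs(m,8):
        p=P[b]; i=np.argsort(p[:,2])[:3]; print(n,"needle low",p[i].round(4).tolist(),"high",p[np.argmax(p[:,2])].round(3))
```

```text
w1 dot 25 [0.6045 0.0254 0.01  ]
w1 strip y [0.0111 0.013  0.022 ] x [0.5593 0.6467] 125
w1 strip y [0.1895 0.1952 0.2009] x [0.5614 0.6456] 369
w1 handle [ 0.5937 -0.2444  0.072 ] [ 0.613  -0.2216  0.072 ]
w1 needle low [[0.6114, 0.2419, 0.0278], [0.6069, 0.2412, 0.0294], [0.6086, 0.2393, 0.03]] high [0.617 0.243 0.042]
w1 needle low [[0.635, 0.2564, 0.0142], [0.6344, 0.2511, 0.02], [0.6335, 0.2473, 0.0219]] high [0.64  0.243 0.049]
w5 dot 85 [0.6038 0.0252 0.01  ]
w5 strip y [0.0112 0.0152 0.0224] x [0.644  0.6478] 34
w5 strip y [0.0147 0.0203 0.0225] x [0.623  0.6443] 143
w5 handle [ 0.5967 -0.2426  0.072 ] [ 0.6151 -0.2155  0.072 ]
w7 dot 46 [0.6041 0.0252 0.01  ]
w7 strip y [0.0114 0.0181 0.0222] x [0.6205 0.6475] 173
w7 handle [ 0.597  -0.2427  0.072 ] [ 0.6141 -0.2183  0.072 ]
w2 strip y [0.0111 0.0121 0.0215] x [0.5595 0.6046] 39
w2 strip y [0.0134 0.0183 0.0226] x [0.6203 0.646 ] 68
w2 strip y [0.1908 0.1958 0.2002] x [0.6197 0.6461] 80
w2 handle [ 0.5936 -0.2431  0.072 ] [ 0.6129 -0.2158  0.072 ]
w2 needle low [[0.6394, 0.2575, 0.0148], [0.635, 0.2478, 0.0154], [0.6347, 0.2551, 0.0161]] high [0.642 0.247 0.082]
t1 strip y [0.189  0.1949 0.2006] x [0.5615 0.6453] 135
t1 strip y [0.0112 0.0168 0.0226] x [0.5625 0.6463] 136
t1 needle low [[0.6343, 0.2501, 0.0164], [0.6452, 0.2463, 0.0211], [0.6363, 0.2457, 0.0213]] high [0.635 0.247 0.084]
t1 needle low [[0.604, 0.2403, 0.0229], [0.6065, 0.2427, 0.025], [0.6091, 0.2424, 0.0265]] high [0.621 0.245 0.056]
```

Mouth strip and dot agree: dot y = 0.0252, tester origin y ≈ +0.0005, so the sled must move +0.215 m.

Run:
```python
from place import *
claw.grip(.5)
robot.reach([.604,-.232,.13],down(0.)); 
hit=robot.move_linear([.604,-.232,.043],rate=.1,guard=8); st(f"hit {hit}")
if not hit:
    claw.grip(0.0,50); o=st("gripped")
    if o["gripper_width"]>.12:
        y0=o["ee_pos"][1]; x0,_,z0=o["ee_pos"]
        for d in (.07,.14,.205):
            robot.move_linear([.604,y0+d,.043],rate=.06); st("mv")
        grab("top","t2"); grab("side","s2")
        open("y0","w").write(str(y0))
```

```text
hit False t 25.36 [ 0.6047 -0.2323  0.0439] w 0.499 F [-0.6  0.1  0.4]
gripped t 25.7 [ 0.6048 -0.2324  0.0442] w 0.202 F [0.4 0.1 3.6]
mv t 27.01 [ 0.6047 -0.1638  0.0442] w 0.202 F [-0.2 -3.5  5.2]
mv t 28.32 [ 0.6048 -0.0938  0.0441] w 0.205 F [ 0.  -4.8  6.1]
mv t 29.56 [ 0.6048 -0.0287  0.0441] w 0.202 F [ 0.1 -5.   6.2]
```

Run:
```python
from h import *
for n,c in (("t2",(60,130,260,230)),("s2",(200,90,340,260))):
    s,o=load(n); i=s["img"][c[1]:c[3],c[0]:c[2],::-1]
    k=min(800/i.shape[1],600/i.shape[0]); cv2.imwrite(f"pics/{n}c.png",cv2.resize(i,None,fx=k,fy=k,interpolation=cv2.INTER_CUBIC))
```

```text
(no output)
```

View pics/t2c.png

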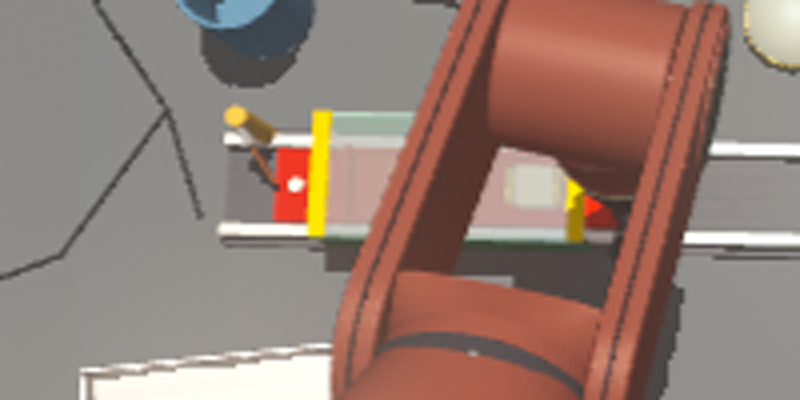

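View pics/s2c.png

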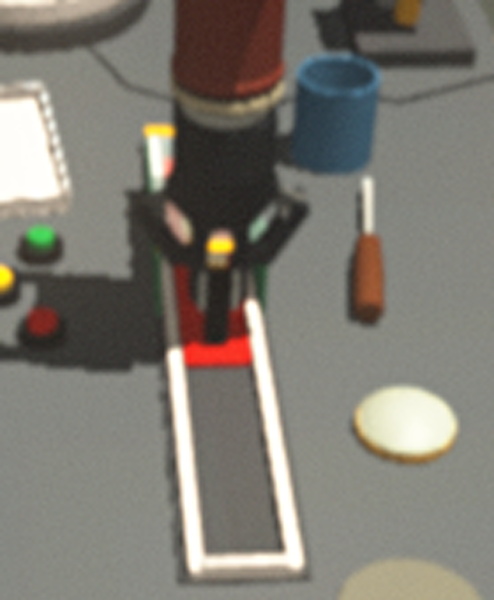

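The dot is at crop px (296,184) and the needle tip at about (275,183), so roughly 14 mm remain. I'll measure it.

```bash
cat > dot.py <<'E'
from h import *
def dot(n):
    s,o=load(n); P=cloud(s,o); H=hsv(s);sa,v=H[...,1].astype(int),H[...,2].astype(int);X,Y,Z=[P[...,i] for i in range(3)]
    vv,uu=np.mgrid[0:384,0:512]; w=np.clip(255-s["img"].astype(float),0,255)
    for b,stt,ce in blobs((sa<140)&(v>140)&(X>.592)&(X<.616)&(Y>.215)&(Y<.26)&(Z<.025),3): print(n,"dot",stt[4],ce.round(1),ray(s,ce,.010,o)[0].round(4))
    # weighted (non-red = green channel high)
    uv=proj(s,[.604,.2405,.010],o)[0]; t=proj(s,[.604,.2405,.018],o)[0]; print("target dot px",uv.round(1),"needle tip px",t.round(1))
E
python3 -c "
from dot import *
dot('t2')"
```

```text
t2 dot 13 [133.4 175.6] [0.6045 0.2288 0.01  ]
target dot px [129.4 175.7] needle tip px [128.5 175.3]
```

The measured dot at 0.2288 matches the commanded travel (0.2289). I'll move the last 11.7 mm and release.

Run:
```python
from place import *
from dot import dot
o=st()
robot.move_linear([.604,-.0170+.0003,.043],rate=.03); o=st("mv")
if abs(o["ee_pos"][1]+.0170)>.0012: robot.move_linear([.604,-.0170+(-.0170-o["ee_pos"][1]),.043],rate=.02); st("mv2")
grab("top","t3"); dot("t3")
claw.grip(.45); st("open")
robot.move_linear([.604,-.017,.16],rate=.12); st("up")
robot.reach([.5,-.1,.3],down(-np.pi/2)); grab("top","t4"); dot("t4")
s,o=load("t4"); i=s["img"][130:230,60:260,::-1]; cv2.imwrite("pics/t4c.png",cv2.resize(i,None,fx=4,fy=4,interpolation=cv2.INTER_CUBIC))
```

```text
t 29.66 [ 0.6048 -0.0287  0.0441] w 0.2 F [-0.1 -4.2  6.3]
mv t 30.17 [ 0.6048 -0.0179  0.0441] w 0.199 F [ 0.1 -4.5  6.4]
t3 dot 12 [130.1 175.7] [0.6041 0.2384 0.01  ]
t3 dot 3 [124. 179.] [0.594  0.2555 0.01  ]
target dot px [129.4 175.7] needle tip px [128.5 175.3]
open t 30.56 [ 0.6034 -0.0164  0.0424] w 0.456 F [-0.  -0.4 -0.3]
up t 31.68 [ 0.6033 -0.0169  0.1589] w 0.45 F [0.3 0.8 0.3]
t4 dot 12 [130.1 175.7] [0.6041 0.2384 0.01  ]
t4 dot 3 [124. 179.] [0.594  0.2555 0.01  ]
target dot px [129.4 175.7] needle tip px [128.5 175.3]
```

View pics/t4c.png

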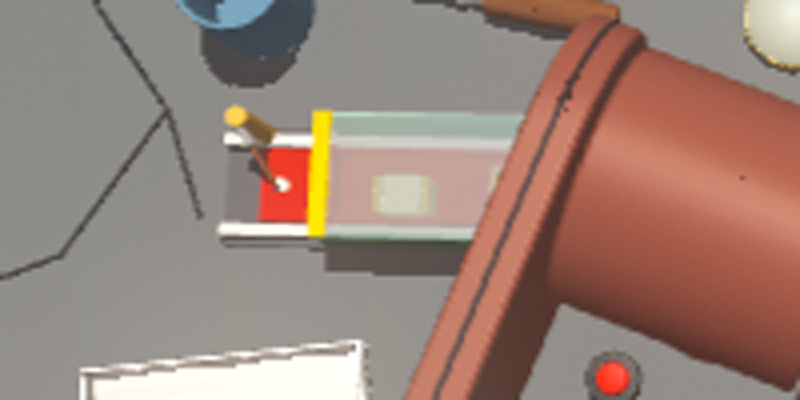

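The dot and needle tip coincide at crop px (281,184). The needle hides part of the dot, which biases the reading by about 1 mm; travel gives y = 0.2397 against 0.2405. The fuse in the tray is visible through the roof. I'll verify once from the wrist while heading for the buttons.

Run:
```python
from place import *
from dot import dot
claw.grip(0.0,40)
robot.reach([.46,.12,.24],down(np.pi/2)); s,o=grab("wrist","w8"); st()
P=cloud(s,o); H=hsv(s);h,sa,v=[H[...,i].astype(int) for i in range(3)];X,Y,Z=[P[...,i] for i in range(3)]
for c,m in (("red",((h<5)|(h>174))&(sa>150)&(v>60)),("yellow",(h>20)&(h<35)&(sa>150)&(v>80)),("green",(h>50)&(h<78)&(sa>110)&(v>50))):
    for b,q,ce in blobs(m&(Z>.014)&(Z<.027)&(X<.53)&(X>.38)&(abs(Y)<.2),12): print(c,ray(s,ce,.022,o)[0].round(4),q[4],np.median(Z[b]).round(4))
dot("w8")
uv=proj(s,[.604,.24,.012],o)[0].astype(int); i=s["img"][max(0,uv[1]-40):uv[1]+40,uv[0]-60:uv[0]+60,::-1]
cv2.imwrite("pics/w8c.png",cv2.resize(i,None,fx=5,fy=5,interpolation=cv2.INTER_CUBIC))
```

```text
t 35.78 [0.4601 0.1198 0.2401] w -0.002 F [-1.1 -1.   0.3]
red [ 0.4679 -0.0067  0.022 ] 230 0.0221
yellow [0.427  0.0506 0.022 ] 56 0.0211
green [0.4656 0.1076 0.022 ] 205 0.0222
w8 dot 36 [334.  256.1] [0.6048 0.239  0.01  ]
target dot px [335.  255.6] needle tip px [336.5 258.3]
```

View pics/w8.png

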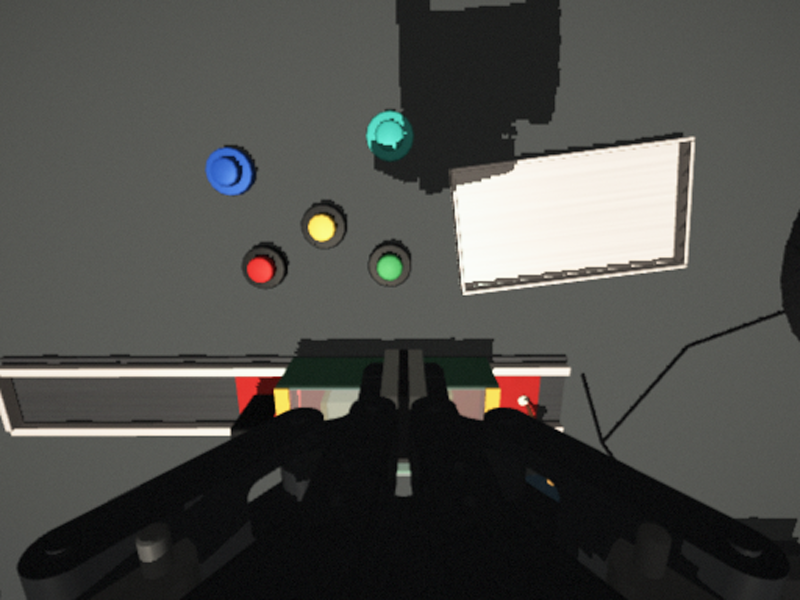

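View pics/w8c.png

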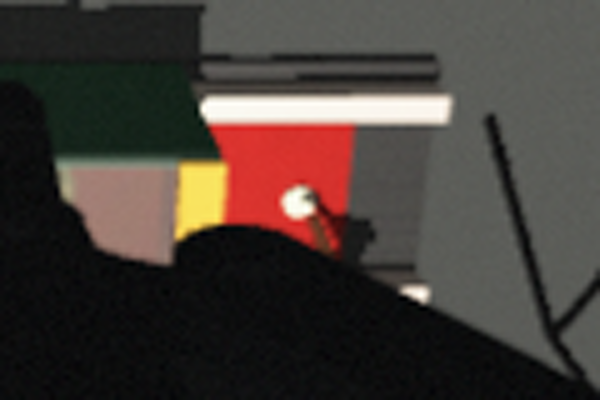

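w8 shows the dot and needle coinciding to within about 1.5 mm, and the buttons are confirmed at red (262,269), yellow (322,228) and green (390,267). Pressing yellow, then green, then red.

Run:
```python
from place import *
B={"yellow":(.4312,.0488),"green":(.4653,.1082),"red":(.468,-.0075)}
ph=np.pi/2
for i,n in enumerate(["yellow","green","red"]):
    x,y=B[n]
    robot.reach([x,y,.07],down(ph))
    robot.move_linear([x,y,.027],rate=.08); st(n)
    hit=robot.move_linear([x,y,.0135],rate=.02,guard=7); o=st(f"{n} hit {hit}")
    robot.dwell(.25); st("held")
    if i==0: pass
    robot.move_linear([x,y,.07],rate=.1)
    if o["ee_pos"][2]>.0175: print("NOT DEEP"); break
grab("top","t5")
from dot import dot
dot("t5")
```

```text
yellow t 37.24 [0.4316 0.0489 0.0273] w -0.0 F [-0.6 -0.3  0.3]
yellow hit True t 37.83 [0.4319 0.0487 0.016 ] w -0.003 F [-2.3 -1.   7.6]
held t 38.08 [0.4319 0.0487 0.016 ] w 0.001 F [-1.5 -0.2  7.4]
green t 39.83 [0.4654 0.108  0.027 ] w -0.001 F [-0.5  0.2 -0.5]
green hit True t 40.42 [0.466  0.1083 0.016 ] w 0.004 F [-1.4 -1.5  6.8]
held t 40.67 [0.466  0.1083 0.016 ] w 0.002 F [-1.4 -0.1  7.3]
red t 42.58 [ 0.4681 -0.0073  0.027 ] w -0.003 F [ 0.2 -0.4  0.1]
red hit True t 43.17 [ 0.4687 -0.0077  0.016 ] w -0.003 F [-1.9  0.1  6.4]
held t 43.42 [ 0.4687 -0.0076  0.016 ] w -0.003 F [-3.2  0.5  6.8]
t5 dot 12 [130.1 175.7] [0.6041 0.2384 0.01  ]
target dot px [129.4 175.7] needle tip px [128.5 175.3]
```

All three went to z = 0.016, which is exactly full travel, and the dot hasn't moved. Next I'll draw the sled back.

Run:
```python
from place import *
robot.move_linear([.468,-.0075,.2])
claw.grip(.5)
robot.reach([.604,-.0172,.16],down(0.)); 
hit=robot.move_linear([.604,-.0172,.043],rate=.1,guard=8); st(f"hit {hit}")
if not hit:
    claw.grip(0.0,50); o=st("gripped")
    if o["gripper_width"]>.12:
        y0=o["ee_pos"][1]
        for d in (.07,.14,.214):
            robot.move_linear([.604,y0-d,.043],rate=.06); st("mv")
        claw.grip(.5); st("open")
        robot.move_linear([.604,y0-.214,.15],rate=.12)
        robot.reach([.604,-.12,.22],down(-np.pi/2)); s,o=grab("wrist","w9")
        print(np.round(fuses(s,o,.038,(.57,.64,-.23,0)),4))
```

```text
hit False t 48.39 [ 0.6048 -0.0173  0.0439] w 0.502 F [ 0.2 -0.5  0.3]
gripped t 48.73 [ 0.6048 -0.0173  0.0439] w 0.198 F [1.4 0.1 2.1]
mv t 50.05 [ 0.6045 -0.0861  0.0438] w 0.2 F [-0.1  5.7  6.7]
mv t 51.37 [ 0.6045 -0.156   0.0438] w 0.204 F [0.3 6.  7.5]
mv t 52.75 [ 0.6045 -0.2298  0.0438] w 0.197 F [-0.3  6.9  7.5]
open t 53.12 [ 0.6035 -0.2314  0.0425] w 0.502 F [0.4 0.  0.1]
[[ 6.03600e-01 -1.49900e-01  3.94931e+01  2.78733e+01  9.00529e+01]
 [ 5.95900e-01 -6.71000e-02  3.97831e+01  2.82371e+01  9.00501e+01]]
```

View pics/w9.png

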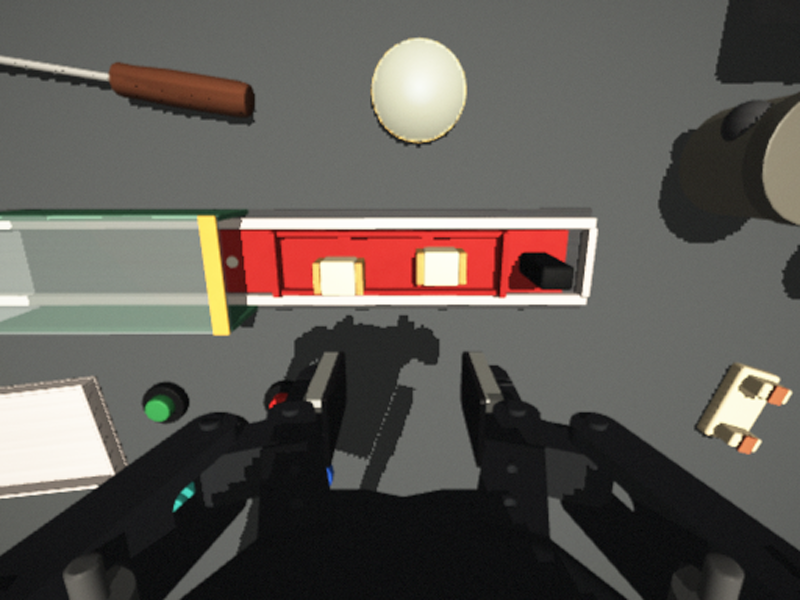

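Both fuses are still in the tray at px (340,277) and (441,266). Fuse A was nudged 8 mm across, against the rim, but still inside the limits. I'll transfer them to the tin tray.

Run:
```python
from place import *
c=np.array([.4254,.2648]); u=np.array([np.cos(np.radians(97.3)),np.sin(np.radians(97.3))]); phi=np.radians(97.3-180)
for (xy,k) in (((.5985,-.0671),.045),((.6036,-.1499),-.045)):
    claw.grip(.62)
    robot.reach([*xy,.14],down(-np.pi/2))
    hit=robot.move_linear([*xy,.0125],rate=.1,guard=8); o=st(f"hit {hit}")
    if hit: robot.move_linear([*xy,.14]); break
    zc=o["ee_pos"][2]
    claw.grip(0.0,40); st("gripped")
    robot.move_linear([*xy,.15],rate=.12); o=st("up")
    if o["gripper_width"]<.43: print("LOST"); break
    if not place(tuple(c+k*u),phi,zc-.007+.001,via=.15): break
robot.reach([.40,.2,.33],down(np.pi/2)); s,o=grab("wrist","w10")
print(np.round(fuses(s,o,.031,(.35,.5,.13,.4)),4))
grab("top","t6")
```

```text
hit False t 57.9 [ 0.5992 -0.0673  0.0134] w 0.619 F [-0.1  0.5 -0.4]
gripped t 58.17 [ 0.5994 -0.0673  0.0135] w 0.458 F [0.1 0.5 3.5]
up t 59.47 [ 0.5978 -0.0669  0.1488] w 0.458 F [-0.3 -0.  -0.6]
above t 61.01 [0.4205 0.3088 0.1501] w 0.46 F [-1.2 -0.2 -0.5]
down hit False t 62.6 [0.4197 0.3094 0.0075] w 0.46 F [-0.5  0.1 -1.2]
open t 62.88 [0.4199 0.3095 0.0076] w 0.617 F [-0.5 -1.5  0.1]
hit False t 67.42 [ 0.6043 -0.1502  0.0134] w 0.623 F [ 0.3 -0.2  0.5]
gripped t 67.69 [ 0.6045 -0.1503  0.0136] w 0.457 F [ 1.3 -0.   4.6]
up t 68.99 [ 0.6029 -0.1496  0.1488] w 0.461 F [-0.1  0.8 -0.4]
above t 70.5 [0.4319 0.2196 0.1502] w 0.461 F [ 0.3 -1.  -1.6]
down hit False t 72.09 [0.4311 0.2202 0.0075] w 0.46 F [ 0.5 -0.1 -1.2]
open t 72.38 [0.4313 0.2202 0.0076] w 0.622 F [-0.1 -0.3 -0.2]
[[ 0.4162  0.3078 40.509  28.3723 97.3334]
 [ 0.4293  0.2193 39.6795 28.2341 98.3804]]
```

View pics/w10.png

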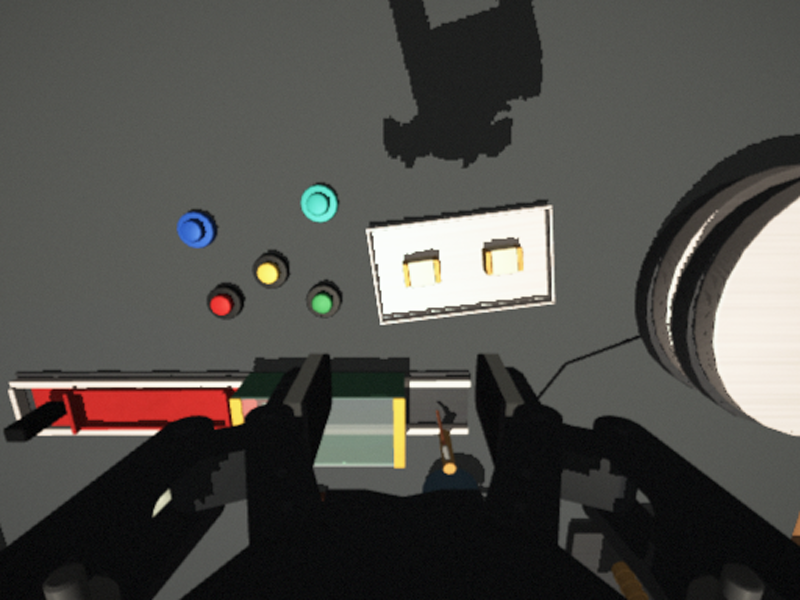

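View pics/t6.png

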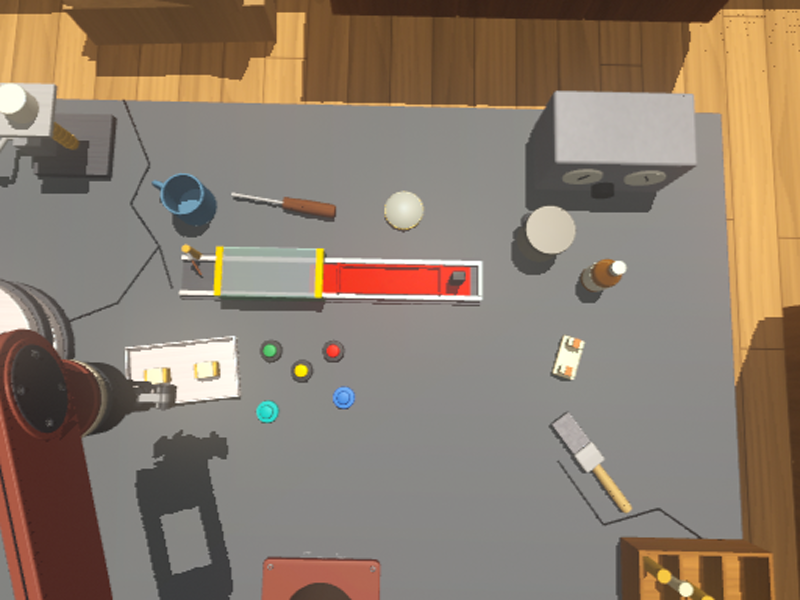

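Both fuses lie in the tin tray (w10 px (422,271) and (503,260)). The sled is out and in its track, its tray clear of the hood, and the bystanders look unmoved in the top view. The arm is clear, so I'm handing in.

Run:
```python
from bench import workorder,robot
robot.dwell(.3)
print(workorder.finish_job())
```

```text
the job is handed in; nothing more can be done
None
```

The job is done and handed in at about 75 s of the 210 s allowed; no verdict is reported, so what follows are my own checks.

- **Loading:** I found only two fuses on the bench. Both went into the sled's tray.
- **Test place:** The sled's travel put the white dot about 1 mm from the needle tip. The top and wrist images agreed within about 2 mm, though the needle hides part of the dot and biases the top view.
- **Buttons:** I pressed yellow, green and red in that order. Each went down to 16 mm above the bench, which is full travel, at about 7 N. The dot had not moved afterwards.
- **Drawing back:** The sled stands at about tester y = -0.108 m, clear of the hood, and stayed in its track.
- **Last pictures:** Both fuses lie about 45 mm either side of the tin tray's middle, within 2 mm of the tray's long centre line. In the top view the lens, fuse holder, screwdriver, can, mug and oil bottle look unmoved; I did not measure them.

One thing differed from plan: a fuse had shifted about 8 mm sideways in the sled by the time I drew it back. It stayed within the limits, so nothing needed mending. No grip was lost.

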